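# Clamp a sherd in the toggle jig

## Task

Nothing needs to be gripped or picked up here: with the fingertips, push the tray with the pottery sherd all the way in under the raised clamp, against the end stop. Then push the clamp's black-handled lever over, away from its leaning rest, past its dead point until it snaps into lock and the rubber foot holds the sherd down. Leave the sherd lying in its tray and do not disturb the things lying beside the jig.

Things in the scene. Friction and masses are not known exactly. Their poses are not given: they have to be found in the camera images.
- jig: clamping jig fixed to the desk, plywood board 215 x 285 x 10 mm (x -140 to +75, y -80 to +205 mm). Origin on its underside below the clamp foot's landing point; the lever is pushed along x, the tray along -y; z up. Clamp at x -129 to -66, y -28 to +28 mm, cheeks 89 mm high; the raised arm and foot reach 130 mm high, up to x = +5, y -10 to +10 mm
- sherd_tray (a joint): how far the tray has slid in along the jig's -y: 0 as it stands at the start, 0.090 m hard against the end stop. It slides on rails with light friction (about 2 N) and stays where it is left
- push_plate (a point): middle of the outer (jig +y) face of the upright aluminium push plate on the tray's outer end, 51 mm above the desk; moves with the tray, axes as the jig's. The plate is 55 mm wide along jig x, 6 mm thick, and reaches from 12 to 63 mm above the desk. Push this face along jig -y
- clamp_lever (a joint): angle of the lever: 0 at rest, leaning 24 degrees towards jig -x; 0.42 upright; 0.95 rad locked on its stop, leaning 30 degrees to jig +x. Its spring returns it to 0 before the dead point, at about 0.57, and drives it into lock beyond. It takes about 8 N at the handle, most at the start. It also lowers the clamp arm
- lever_grip (a point): on the centre line of the lever's black round handle, 14.5 mm below its end, 100 mm from the hinge; z axis along the lever to its end. Handle 19 mm thick, 70 mm long; whole lever 114 mm from hinge to end. The hinge runs along jig y at jig x = -97 mm, 80 mm above the desk
- sherd: the pottery sherd, a flat tan fragment 96 x 84 x 17 mm lying loose in the tray, which is 112 x 100 mm with a rim 30 mm above the desk. Origin at the centre of its underside, 15.5 mm above the desk
- clamp_foot: the rubber foot, 20 mm across, and its sprung spindle at the end of the clamp arm. Origin on the spindle, 30 mm above the foot's sole. The lever brings it down; locked, it presses on the sherd with several newtons
- spring_clamp: bystander: loose black spring clamp 158 x 115 x 26 mm lying to the right of the jig. Origin at the centre of its underside
- tape_roll: bystander: loose roll of masking tape, 107 mm across and 24 mm high, lying flat to the left of the jig. Origin at the centre of its underside
- spare_sherd: bystander: loose second sherd, 97 x 94 x 23 mm, lying on the bare desk to the right of the jig. Origin at the centre of its underside

How it is judged:
By the outcome, as a careful person would: the job done as asked, in the order asked, and still so for the second after the job is handed in, with the robot touching nothing.
It also fails if it takes over 48 s, if anything falls off the work surface, if the arm or the gripper's body presses on something with over 40 N, if the wrist force passes 120 N, or if a joint passes its speed limit or range.

## Robot

A 7-joint arm with a two-finger parallel gripper is mounted at the origin on a cart in front of the work surface, level with it; the furniture and walls round the work are solid. World frame = base frame: x ahead of the robot, y to its left, z up, the work surface at z = 0. Lengths are in m, angles in rad, forces in N, time in s.
With the tool pointing down it reaches from about 0.425 to 0.925 m from the base axis. Payload 6.8 kg.
Tool frame: the origin (TCP) lies on the front face of the gripper's body, between the roots of the fingers; the fingertips stand 73 mm ahead of it and the grasp point (between the pads) lies r.pinch_z ahead of it (r.pinch_z is the distance from the TCP to the grasp point, in m); z points along the fingers, y is the direction in which the jaws open and shut (so a half turn about z gives the same grasp; the last joint's range is limited). The gripper opens to 85 mm and grips with 20 to 120 N. Pads are 22 mm wide; open, the fingers measure 114 mm over their backs; the gripper's body (76 mm by 85 mm) begins 54 mm behind the grasp point. The pads swing forward as they close: fully open they stand 13 mm farther back than shut.
Start: joints at [-1.386, 0.477, 0.022, 1.555, -0.011, 1.109, -0.083], TCP at [0.195, 0.646, 0.304] pointing down, gripper open.
Joint ranges: [-2.96, 2.96], [-0.34, 2.1], [-1.41, 1.46], [0.24, 2.44], [-1.37, 4.51], [0.17, 1.92], [-2.96, 2.96]. Speed limits (rad/s): [2.39, 2.39, 3.14, 3.14, 3.14, 3.14, 3.14].

## Interface

Orientations are given as a rotation vector (axis times angle).
In Python, from bench import readout, grab_frame, r, search_frame, masks_of, tip_of gives the robot as it stands.
- The arm moves only by the tool step_arm, never from a script. Its argument "commands" is a list of rows, each a list of 7 numbers: the shift along the tool's x, y, z as a fraction of full scale, then the turn, a rotation vector about the tool's x, y, z as a fraction of full scale, then the gripper's target within -1 to 1 (shut at 1, half-way at 0, fully open at -1). In form: [[tx, ty, tz, ax, ay, az, hand], ...]. A call has exactly 10 rows; each row is the pose to reach, as a shift and turn from the pose measured when the call began, along the tool's axes at that moment, turning the shorter way round; what a row does not reach only later rows make up. Full scale, the value 1, is 500 mm for a shift and 360 degrees for a turn. A row lasts 1/8 s, in which the tool goes at most 62.5 mm and 10.7 degrees, less where a joint would pass 70% of its speed; a pose out of reach is approached as far as the arm can. A call with a number of a shift or a turn outside -1 to 1 is refused whole. A call with a gripper value outside its range is refused whole. The fingers move at their own pace and stop on an object; "newtons" is the grip in N (left out, the last holds). Time passes only in rows, so rows that repeat a pose let the fingers close, or fill a call up. It gives the time, the measured TCP pose, the force and the opening at its end, in the units of the state.
- readout.get_obs(): the state, without advancing time (a new reading comes with each control period).
- grab_frame(name): name is "side" or "top"; returns a dict with "img" (384x512x3 uint8, red, green, blue), "K" (3x3 intrinsics, pixels), "world_to_cam" (4x4, takes a point from world to camera coordinates). Camera axes: x right, y down, z forward; pixel columns grow to the right and rows downward; lengths in m; the calibration is good to about 2 mm. A picture is of the moment at which its call begins. There is no depth.
- r.hand_in(): hands the job in, once; it reports no verdict.
Trained networks look in a picture, given as the dict that the camera call returned (one of the last four; its "shot" number tells which), for a name from the list of things; names that differ only in an ending like _2 or _b are one class to them, and where a whole thing is asked for, a point or a joint stands for the part that bears it (a point fixed in the world has none). Each returns a list of dicts, best first, with "p" (0 to 1); they miss things now and then, are a little off and sometimes report something else, mostly with a low value. They report only what shows in the picture. A call takes as long as a camera call.
- search_frame(thing, picture): "extent" ([centre column, centre row, width, height] in pixels, round what is visible of it).
- masks_of(thing, picture): "pixels" (384x512 bool, what is visible of it) and "extent" ([centre column, centre row, width, height] in pixels, round what is visible of it).
- tip_of(thing, picture): "point" ([column, row] in pixels: a listed point, or the origin of a listed thing).
The state is a dict: "clock": time; "joints": joint angles; "qvel": joint speeds; "tau": joint torques, N m; "tcp_pos": TCP position; "orientation": TCP orientation; "contact_force": force on the tool from outside, world axes, zero at the start; "moment": the same for the moment, N m; "grip_width": finger opening in m.
Only numpy, scipy, OpenCV 4.12 (cv2) and the standard library are available. Lean on these libraries where they do the work, as an engineer would, in place of code of your own. Each camera call takes 0.05 s, during which the arm holds its last target. There are 200 camera calls.

## Working session

There is one attempt and no reset: what is moved stays moved. The work goes in short steps, Python scripts to look and compute and a tool call to move; the robot and the scene stay as the last step left them, time stands still between calls to the robot, and variables do not carry over. Pictures are saved under pics/ and viewed, about 8 in all and at most 12, crops included, and the job is handed in when it is done.

Besides the shell and the picture viewer there is one more tool, called as a command line: name --pt "numbers of a row" for each row, then --argument value for the rest. step_arm: Moves the arm, as the interface text tells. Its arguments: {"type":"object","properties":{"commands":{"type":"array"},"newtons":{"type":"number"}},"required":["commands"]}

```bash
mkdir -p pics
cat > h.py <<'E'
import numpy as np, cv2
from bench import readout, grab_frame, r, search_frame, masks_of, tip_of
from scipy.spatial.transform import Rotation as R
def save(f,n): cv2.imwrite('pics/'+n, f['img'][:,:,::-1])
def proj(f,P):
    P=np.atleast_2d(P); W=f['world_to_cam']; c=P@W[:3,:3].T+W[:3,3]; u=c@f['K'].T; return u[:,:2]/u[:,2:]
def ray(f,uv):
    W=f['world_to_cam']; d=W[:3,:3].T@np.linalg.solve(f['K'],[uv[0],uv[1],1]); return -W[:3,:3].T@W[:3,3], d
def onz(f,uv,z):
    o,d=ray(f,uv); return o+d*(z-o[2])/d[2]
def tri(fs,uvs):
    A=0;b=0
    for f,u in zip(fs,uvs):
        o,d=ray(f,u); d=d/np.linalg.norm(d); M=np.eye(3)-np.outer(d,d); A=A+M; b=b+M@o
    return np.linalg.solve(A,b)
E
python3 - <<'E'
from h import *
np.set_printoptions(precision=4,suppress=True)
o=readout.get_obs(); print(o['clock'],o['tcp_pos'],o['orientation'],r.pinch_z)
F=[grab_frame('side'),grab_frame('top')]
cv2.imwrite('pics/a.png',np.vstack([f['img'] for f in F])[:,:,::-1])
for n in ['jig','push_plate','lever_grip','sherd','clamp_foot','spring_clamp','tape_roll','spare_sherd']:
    t=[tip_of(n,f) for f in F]
    print(n,[(x[0]['point'],x[0]['p']) if x else None for x in t], tri(F,[x[0]['point'] for x in t]) if all(t) else '')
for f in F: print(ray(f,(256,192)))
E
```

```text
0.0 [0.1947 0.6458 0.3029] [-0.4582 -3.1079  0.0029] 0.0539
jig [([229.0, 228.1], 0.94), ([263.0, 187.0], 0.93)] [ 0.6204  0.0149 -0.0168]
push_plate [([218.3, 259.4], 0.71), ([204.6, 179.9], 0.97)] [0.6353 0.2159 0.0553]
lever_grip [([277.4, 191.6], 0.62), ([253.5, 221.0], 0.52)] [0.4788 0.0496 0.1583]
sherd [([225.2, 242.6], 0.82), ([236.2, 180.3], 0.68)] [0.6326 0.1102 0.0146]
clamp_foot [None, ([258.4, 191.3], 0.51)] 
spring_clamp [([265.5, 154.7], 0.7), ([379.1, 225.7], 0.91)] [ 0.4853 -0.3901  0.0093]
tape_roll [([276.7, 355.4], 0.69), ([131.9, 220.9], 0.84)] [0.4944 0.4655 0.0162]
spare_sherd [([220.2, 161.1], 0.62), ([370.0, 173.0], 0.69)] [ 0.6713 -0.3666 -0.0047]
(array([0.5591, 0.8989, 0.8066]), array([-0.0225, -0.7938, -0.608 ]))
(array([0.3539, 0.0584, 1.651 ]), array([ 0.1476, -0.0112, -0.989 ]))
```

View pics/a.png

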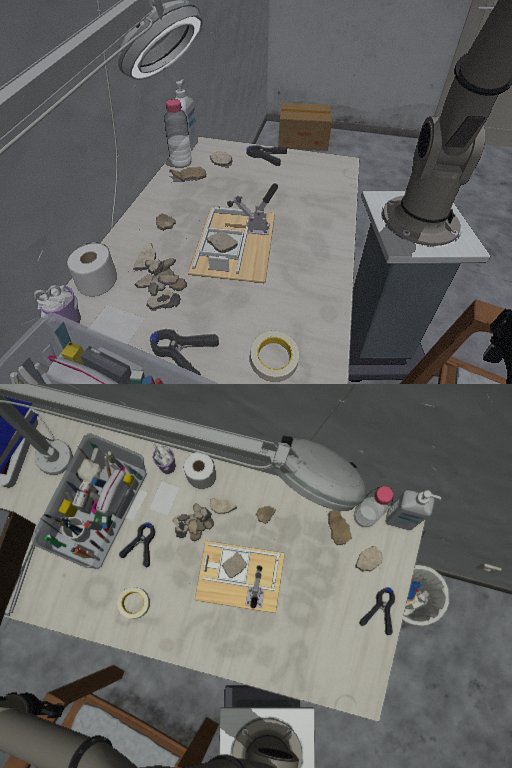

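The side view shows the jig at about (235,243), with the tray pointing toward the side camera and the lever leaning toward the robot at (270,192). In the top view the board is at about (240,192), with the push plate on its left at about (207,180). Next I'll fit the jig pose from its mask.

Run:
```python
from h import *
from scipy.optimize import least_squares
np.set_printoptions(precision=4,suppress=True)
F=[grab_frame('side'),grab_frame('top')]
C=np.array([[-.14,-.08,.01],[.075,-.08,.01],[.075,.205,.01],[-.14,.205,.01]])
T=lambda p,X: np.c_[X[:,:2]@np.array([[np.cos(p[2]),np.sin(p[2])],[-np.sin(p[2]),np.cos(p[2])]])+p[:2],X[:,2]]
qs=[]
big=[]
for f in F:
    m=masks_of('jig',f)[0]; c=max(cv2.findContours(m['pixels'].astype(np.uint8),0,2)[0],key=cv2.contourArea)
    h=cv2.convexHull(c); 
    qs.append(h[:,0].astype(float)); print(m['p'],m['extent'])
def res(p):
    # corners: distance of each projected board corner to hull
    o=[]
    for f,q in zip(F,qs):
        for u in proj(f,T(p,C)): o.append(cv2.pointPolygonTest(q.astype(np.float32).reshape(-1,1,2),tuple(map(float,u)),True))
    # tips
    for n,P in P_tips:
        o.append(0)
    return np.array(o)
P_tips=[]
s=least_squares(res,[.62,.015,-.05],loss='soft_l1',diff_step=1e-3); p=s.x; print(p,res(p))
np.save('jig.npy',p)
# overlay
out=[]
X=np.array([[-.097,0,.08],[-.097-.1*np.sin(.419),0,.08+.1*np.cos(.419)],[0,0,.0],[0,.205,.051]])
for f,(u,v) in zip(F,[(235,235),(240,192)]):
    im=f['img'][:,:,::-1].copy(); 
    im=cv2.resize(im[v-64:v+64,u-64:u+64],None,fx=4.5,fy=4.5,interpolation=2)
    g=lambda Y:((proj(f,T(p,Y))-[u-64,v-64]+.5)*4.5).astype(int)
    cv2.polylines(im,[g(C)],True,(255,0,0),1)
    for a in g(X): cv2.circle(im,tuple(map(int,a)),3,(0,0,255),-1)
    for n in ['push_plate','lever_grip','sherd']:
        for t in tip_of(n,f)[:1]:
            print(n,t); a=(np.array(t['point'])-[u-64,v-64]+.5)*4.5; cv2.circle(im,tuple(map(int,a)),3,(0,255,0),-1)
    out.append(im[:,:400*2])
im=np.hstack(out); cv2.imwrite('pics/b.png',cv2.resize(im,(800,400)) if 0 else cv2.resize(im,None,fx=.69,fy=.69))
```

```text
0.8 [233.3, 233.9, 87.6, 97.6]
0.96 [242.3, 194.4, 88.4, 73.9]
[ 0.621   0.0291 -0.1409] [-0.6313 -1.2653 -1.0398 -1.2108 -1.8675 -1.5849 -0.5925 -1.913 ]
push_plate {'point': [218.8, 258.8], 'p': 0.86}
lever_grip {'point': [275.7, 189.2], 'p': 0.49}
sherd {'point': [224.9, 244.8], 'p': 0.8}
push_plate {'point': [204.9, 177.4], 'p': 0.79}
lever_grip {'point': [254.7, 217.7], 'p': 0.43}
sherd {'point': [235.7, 184.0], 'p': 0.77}
```

View pics/b.png

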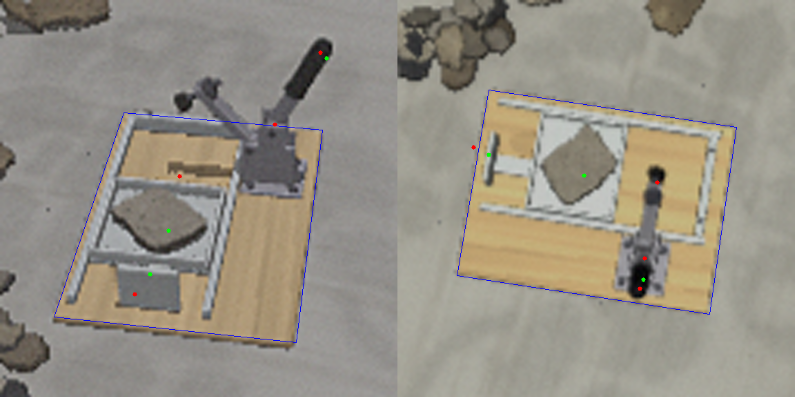

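The fit matches the board in both views: yaw -0.141, and jig +x points away from the robot. I'll write a helper that gives the tool-axis shift to a jig-frame target for the shut fingertips, with tool y along jig y.

```bash
cat >> h.py <<'E'
np.set_printoptions(precision=4,suppress=True)
try: p=np.load('jig.npy')
except OSError: p=None
def J(): return R.from_euler('z',p[2]).as_matrix()
def w2j(P): return J().T@(np.array(P)-[p[0],p[1],0])
def plan(*tips):
    o=readout.get_obs(); R0=R.from_rotvec(o['orientation']).as_matrix(); Rt=J()@np.diag([-1,1,-1.])
    print('t',round(o['clock'],2),'tip jig',w2j(o['tcp_pos']+R0[:,2]*.073),'F',o['contact_force'],'w',o['grip_width'])
    for t in tips:
        P=J()@np.array(t)+[p[0],p[1],.073]
        print(t,'shift',R0.T@(P-o['tcp_pos'])/.5,'turn',R.from_matrix(R0.T@Rt).as_rotvec()/(2*np.pi))
E
python3 - <<'E'
from h import *
F=[grab_frame('side'),grab_frame('top')]
for f in F:
    for n,z in [('push_plate',.051),('sherd',.0155)]: print(n,w2j(onz(f,tip_of(n,f)[0]['point'],z)))
    m=masks_of('push_plate',f); print(m[0]['p'],m[0]['extent'])
plan((0,.30,.20),(0,.235,.15))
E
```

```text
push_plate [-0.0051  0.1748  0.051 ]
sherd [-0.0064  0.0805  0.0155]
0.94 [223.8, 246.7, 44.7, 47.0]
push_plate [-0.0112  0.1867  0.051 ]
sherd [-0.0007  0.0847  0.0155]
0.74 [227.3, 182.5, 44.5, 33.2]
t 1.8 tip jig [-0.5085  0.5512  0.2309] F [-0.3169  0.0706 -0.1075] w 0.08532073745948983
(0, 0.3, 0.2) shift [-1.0814 -0.3426  0.0618] turn [ 0.      0.     -0.0242]
(0, 0.235, 0.15) shift [-1.1011 -0.4711  0.1618] turn [ 0.      0.     -0.0242]
```

step_arm --pt "-0.08 -0.025 0.005 0 0 -0.003 1" --pt "-0.17 -0.05 0.01 0 0 -0.006 1" --pt "-0.27 -0.08 0.015 0 0 -0.009 1" --pt "-0.37 -0.11 0.02 0 0 -0.012 1" --pt "-0.47 -0.14 0.025 0 0 -0.015 1" --pt "-0.57 -0.17 0.03 0 0 -0.018 1" --pt "-0.67 -0.2 0.035 0 0 -0.021 1" --pt "-0.77 -0.23 0.04 0 0 -0.0242 1" --pt "-0.85 -0.26 0.05 0 0 -0.0242 1" --pt "-0.9 -0.28 0.05 0 0 -0.0242 1" --newtons 60

```text
clock: 3.05
tcp_pos: [0.5873, 0.3798, 0.2783]
orientation: [0.225, 3.133, -0.002]
contact_force: [-0.1, -0.3, -0.3]
grip_width: -0.0
```

```bash
python3 -c "
from h import *
plan((-.005,.245,.10),(-.005,.245,.035))"
```

```text
t 3.05 tip jig [-0.0826  0.3423  0.2053] F [-0.1168 -0.3335 -0.2514] w -1.9535042285874365e-05
(-0.005, 0.245, 0.1) shift [-0.1556 -0.1942  0.211 ] turn [-0.0002  0.     -0.0004]
(-0.005, 0.245, 0.035) shift [-0.1556 -0.194   0.341 ] turn [-0.0002  0.     -0.0004]
```

step_arm --pt "-0.04 -0.05 0.03 0 0 0 1" --pt "-0.08 -0.1 0.08 0 0 0 1" --pt "-0.12 -0.15 0.13 0 0 0 1" --pt "-0.155 -0.194 0.18 0 0 0 1" --pt "-0.155 -0.194 0.23 0 0 0 1" --pt "-0.155 -0.194 0.27 0 0 0 1" --pt "-0.155 -0.194 0.31 0 0 0 1" --pt "-0.155 -0.194 0.34 0 0 0 1" --pt "-0.155 -0.194 0.34 0 0 0 1" --pt "-0.155 -0.194 0.34 0 0 0 1"

```text
clock: 4.3
tcp_pos: [0.6505, 0.2728, 0.1092]
orientation: [0.225, 3.132, -0.001]
contact_force: [1.0, 0.3, -0.1]
grip_width: 0.0
```

Run:
```python
from h import *
F=[grab_frame('side'),grab_frame('top')]
plan((-.005,.2,.035),(-.005,.11,.035))
cv2.imwrite('pics/c.png',np.hstack([cv2.resize(f['img'][v-64:v+64,u-64:u+64],(400,400),interpolation=2) for f,(u,v) in zip(F,[(235,235),(230,192)])])[:,:,::-1])
```

```text
t 4.4 tip jig [-0.0046  0.2453  0.0366] F [-1.2565  0.0327 -0.1891] w 5.7643177012309856e-05
(-0.005, 0.2, 0.035) shift [ 0.0003 -0.0907  0.0032] turn [-0.0001  0.0003 -0.0004]
(-0.005, 0.11, 0.035) shift [-0.0002 -0.2707  0.0033] turn [-0.0001  0.0003 -0.0004]
```

View pics/c.png

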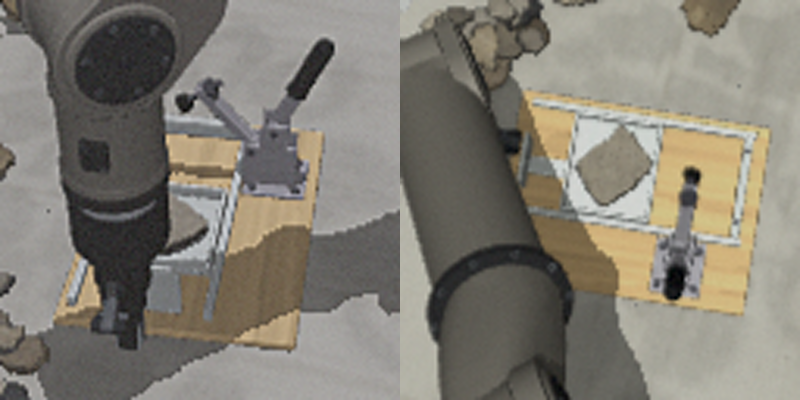

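The shut fingers stand just outside the push plate, in line with it. I'll push along tool -y slowly.

step_arm --pt "0 -0.03 0.003 0 0 0 1" --pt "0 -0.06 0.003 0 0 0 1" --pt "0 -0.08 0.003 0 0 0 1" --pt "0 -0.1 0.003 0 0 0 1" --pt "0 -0.12 0.003 0 0 0 1" --pt "0 -0.14 0.003 0 0 0 1" --pt "0 -0.16 0.003 0 0 0 1" --pt "0 -0.18 0.003 0 0 0 1" --pt "0 -0.2 0.003 0 0 0 1" --pt "0 -0.22 0.003 0 0 0 1"

```text
clock: 5.65
tcp_pos: [0.6349, 0.1633, 0.1082]
orientation: [0.225, 3.132, -0.0]
contact_force: [1.0, 1.6, 1.6]
grip_width: -0.0003
```

step_arm --pt "0 -0.008 0 0 0 0 1" --pt "0 -0.014 0 0 0 0 1" --pt "0 -0.02 0 0 0 0 1" --pt "0 -0.026 0 0 0 0 1" --pt "0 -0.03 0 0 0 0 1" --pt "0 -0.034 0 0 0 0 1" --pt "0 -0.038 0 0 0 0 1" --pt "0 -0.04 0 0 0 0 1" --pt "0 -0.042 0 0 0 0 1" --pt "0 -0.044 0 0 0 0 1"

```text
clock: 6.9
tcp_pos: [0.6317, 0.1422, 0.1083]
orientation: [0.225, 3.132, 0.001]
contact_force: [0.8, 4.8, -0.5]
grip_width: -0.0001
```

```bash
python3 -c "
from h import *
plan((-.005,.11,.035))"
```

```text
t 6.9 tip jig [-0.0051  0.1135  0.0353] F [ 0.8149  4.7611 -0.5124] w -0.00013380019828732097
(-0.005, 0.11, 0.035) shift [-0.0004 -0.0069  0.0005] turn [ 0.0001  0.0003 -0.0004]
```

step_arm --pt "0 -0.002 0 0 0 0 1" --pt "0 -0.004 0 0 0 0 1" --pt "0 -0.006 0 0 0 0 1" --pt "0 -0.008 0 0 0 0 1" --pt "0 -0.01 0 0 0 0 1" --pt "0 -0.012 0 0 0 0 1" --pt "0 -0.013 0 0 0 0 1" --pt "0 -0.014 0 0 0 0 1" --pt "0 -0.014 0 0 0 0 1" --pt "0 -0.014 0 0 0 0 1"

```text
clock: 8.15
tcp_pos: [0.6314, 0.1415, 0.1085]
orientation: [0.217, 3.129, 0.012]
contact_force: [4.3, 15.9, -4.4]
grip_width: -0.0001
```

```bash
python3 -c "
from h import *
plan((-.005,.11,.035))"
```

```text
t 8.15 tip jig [-0.0051  0.1134  0.0355] F [ 4.2927 15.9291 -4.4345] w -7.691402280906941e-05
(-0.005, 0.11, 0.035) shift [-0.0008 -0.0055  0.0009] turn [0.0013 0.0007 0.0003]
```

The force rose to 16 N with no further motion, so the tray is at the stop. I'll back off and rise.

step_arm --pt "0 0.02 0 0 0 0 1" --pt "0 0.05 0 0 0 0 1" --pt "0 0.09 0 0 0 0 1" --pt "0 0.13 -0.04 0 0 0 1" --pt "0.03 0.16 -0.1 0 0 0 1" --pt "0.08 0.18 -0.17 0 0 0 1" --pt "0.15 0.18 -0.24 0 0 0 1" --pt "0.22 0.18 -0.3 0 0 0 1" --pt "0.29 0.18 -0.33 0 0 0 1" --pt "0.33 0.18 -0.33 0 0 0 1"

```text
clock: 9.4
tcp_pos: [0.4786, 0.2534, 0.2747]
orientation: [0.215, 3.128, 0.015]
contact_force: [0.9, 0.2, -1.2]
grip_width: 0.0002
```

Run:
```python
from h import *
F=[grab_frame('side'),grab_frame('top')]
plan((-.185,.13,.15),(-.185,.0,.15))
for f in F:
    for n,z in [('push_plate',.051),('sherd',.0155),('lever_grip',.171)]:
        t=tip_of(n,f)
        if t: print(n,t[0]['p'],w2j(onz(f,t[0]['point'],z)))
cv2.imwrite('pics/d.png',np.hstack([cv2.resize(f['img'][v-64:v+64,u-64:u+64],(400,400),interpolation=2) for f,(u,v) in zip(F,[(235,235),(230,192)])])[:,:,::-1])
```

```text
t 9.5 tip jig [-0.173   0.2021  0.2001] F [ 0.4505  0.3781 -0.8284] w -0.00035380357854466966
(-0.185, 0.13, 0.15) shift [ 0.0245 -0.1438  0.099 ] turn [0.0012 0.0004 0.0007]
(-0.185, 0.0, 0.15) shift [ 0.0256 -0.4038  0.097 ] turn [0.0012 0.0004 0.0007]
push_plate 0.71 [-0.0093  0.0837  0.051 ]
sherd 0.88 [ 0.0044 -0.008   0.0155]
lever_grip 0.71 [-0.131   0.0055  0.171 ]
push_plate 0.96 [-0.0113  0.0957  0.051 ]
sherd 0.76 [ 0.0023 -0.0076  0.0155]
lever_grip 0.54 [-0.1426 -0.002   0.171 ]
```

View pics/d.png

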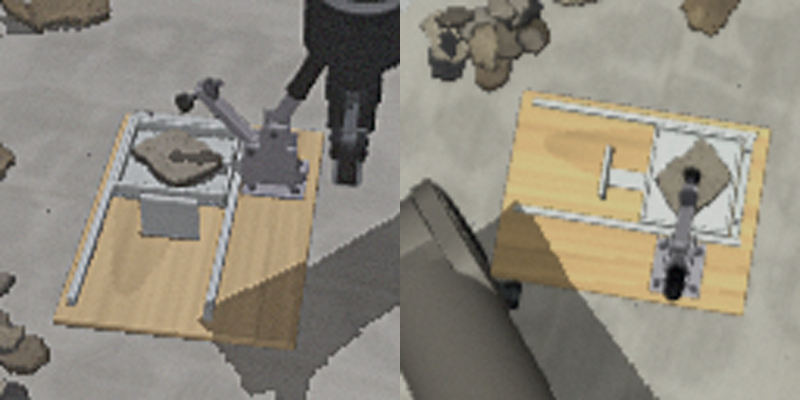

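Tray is fully in: the plate moved from y≈0.186 to 0.095, at (620,175) in the top crop, with the sherd under the foot. Now I'll move to the -x side of the lever.

step_arm --pt "0.01 -0.03 0.02 0 0 0 1" --pt "0.02 -0.07 0.04 0.001 0 0.0007 1" --pt "0.024 -0.12 0.07 0.001 0 0.0007 1" --pt "0.024 -0.18 0.09 0.001 0 0.0007 1" --pt "0.024 -0.24 0.097 0.001 0 0.0007 1" --pt "0.024 -0.3 0.097 0.001 0 0.0007 1" --pt "0.024 -0.35 0.097 0.001 0 0.0007 1" --pt "0.024 -0.39 0.097 0.001 0 0.0007 1" --pt "0.024 -0.404 0.097 0.001 0 0.0007 1" --pt "0.024 -0.404 0.097 0.001 0 0.0007 1"

```text
clock: 11.05
tcp_pos: [0.4403, 0.0533, 0.2226]
orientation: [0.228, 3.13, 0.001]
contact_force: [0.6, -0.3, 0.3]
grip_width: -0.0
```

Run:
```python
from h import *
F=[grab_frame('side'),grab_frame('top')]
plan((-.165,0,.15),(-.107,0,.15),(-.085,.0,.15))
cv2.imwrite('pics/e.png',np.hstack([cv2.resize(f['img'][v-64:v+64,u-64:u+64],(400,400),interpolation=2) for f,(u,v) in zip(F,[(255,215),(250,212)])])[:,:,::-1])
```

```text
t 11.15 tip jig [-0.1818 -0.0003  0.1498] F [ 0.4295 -0.7778 -0.5144] w 4.1393350045885326e-05
(-0.165, 0, 0.15) shift [-0.0341  0.0008 -0.0004] turn [ 0.0002  0.0006 -0.0005]
(-0.107, 0, 0.15) shift [-0.1501  0.0012  0.0001] turn [ 0.0002  0.0006 -0.0005]
(-0.085, 0.0, 0.15) shift [-0.1941  0.0013  0.0002] turn [ 0.0002  0.0006 -0.0005]
```

View pics/e.png

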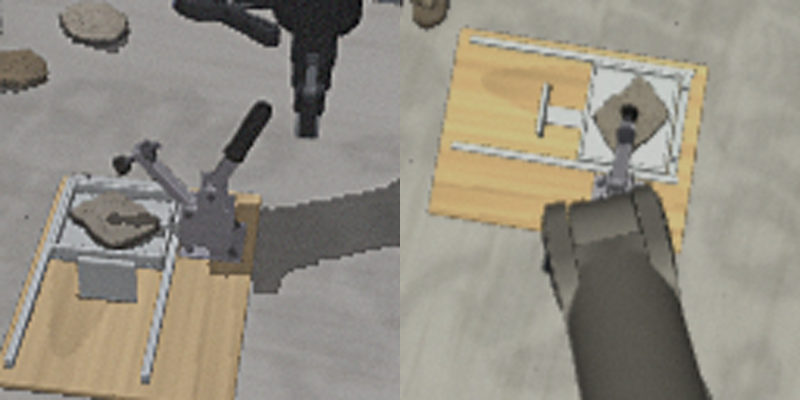

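The fingers hang clear on the robot side of the handle, with tips at (308,130) and the handle at (255,120). Push along tool -x.

step_arm --pt "-0.02 0.001 0 0 0 0 1" --pt "-0.04 0.001 0 0 0 0 1" --pt "-0.055 0.001 0 0 0 0 1" --pt "-0.07 0.001 0 0 0 0 1" --pt "-0.085 0.001 0 0 0 0 1" --pt "-0.1 0.001 0 0 0 0 1" --pt "-0.115 0.001 0 0 0 0 1" --pt "-0.13 0.001 0 0 0 0 1" --pt "-0.145 0.001 0 0 0 0 1" --pt "-0.155 0.001 0 0 0 0 1"

```text
clock: 12.4
tcp_pos: [0.5186, 0.0436, 0.2231]
orientation: [0.225, 3.128, 0.001]
contact_force: [0.8, 0.2, -0.2]
grip_width: -0.0
```

step_arm --pt "-0.01 0 0 0 0 0 1" --pt "-0.018 0 0 0 0 0 1" --pt "-0.024 0 0 0 0 0 1" --pt "-0.03 0 0 0 0 0 1" --pt "-0.036 0 0 0 0 0 1" --pt "-0.04 0 0 0 0 0 1" --pt "-0.044 0 0 0 0 0 1" --pt "-0.046 0 0 0 0 0 1" --pt "-0.046 0 0 0 0 0 1" --pt "-0.046 0 0 0 0 0 1"

```text
clock: 13.65
tcp_pos: [0.5413, 0.0403, 0.2232]
orientation: [0.225, 3.128, 0.001]
contact_force: [0.5, 0.3, -1.0]
grip_width: 0.0002
```

Run:
```python
from h import *
F=[grab_frame('side'),grab_frame('top')]
plan((-.085,.0,.15),(-.185,0,.15))
cv2.imwrite('pics/f.png',np.hstack([cv2.resize(f['img'][v-64:v+64,u-64:u+64],(400,400),interpolation=2) for f,(u,v) in zip(F,[(255,215),(250,212)])])[:,:,::-1])
```

```text
t 13.75 tip jig [-0.0801 -0.0001  0.1502] F [-1.2012  0.1809 -0.0917] w -0.0004655231256863952
(-0.085, 0.0, 0.15) shift [0.0091 0.0003 0.0004] turn [ 0.0002  0.0008 -0.0005]
(-0.185, 0, 0.15) shift [ 0.2091 -0.0003 -0.0007] turn [ 0.0002  0.0008 -0.0005]
```

View pics/f.png

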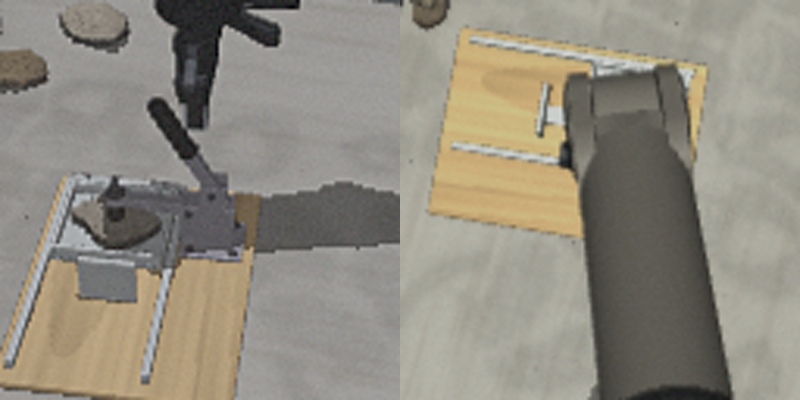

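The lever has gone over: the handle leans to jig +x at (172,125), and the foot is down on the sherd at (115,215). I'll retreat and check.

step_arm --pt "0.02 0 0 0 0 0 1" --pt "0.05 0 0 0 0 0 1" --pt "0.09 0 -0.02 0 0 0 1" --pt "0.12 0.04 -0.06 0 0 0 1" --pt "0.14 0.1 -0.11 0 0 0 1" --pt "0.14 0.17 -0.16 0 0 0 1" --pt "0.14 0.25 -0.2 0 0 0 1" --pt "0.14 0.33 -0.22 0 0 0 1" --pt "0.14 0.4 -0.22 0 0 0 1" --pt "0.14 0.44 -0.22 0 0 0 1"

```text
clock: 15.0
tcp_pos: [0.5018, 0.2697, 0.333]
orientation: [0.222, 3.129, 0.002]
contact_force: [0.3, 0.2, 0.6]
grip_width: 0.0001
```

Run:
```python
from h import *
F=[grab_frame('side'),grab_frame('top')]
plan()
g=np.array([-.097+.1*np.sin(.53),0,.08+.1*np.cos(.53)]); G=J()@g+[p[0],p[1],0]
for f in F:
    print('lever expected px if locked',proj(f,G))
    for n,z in [('push_plate',.051),('sherd',.0155),('lever_grip',g[2])]:
        t=tip_of(n,f)
        if t: print(n,t[0]['p'],t[0]['point'],w2j(onz(f,t[0]['point'],z)))
for n in ['spring_clamp','tape_roll','spare_sherd']:
    t=[tip_of(n,f) for f in F]; print(n,[x[0]['point'] for x in t if x])
cv2.imwrite('pics/g.png',np.hstack([cv2.resize(f['img'][v-64:v+64,u-64:u+64],(400,400),interpolation=2) for f,(u,v) in zip(F,[(255,215),(250,192)])])[:,:,::-1])
```

```text
t 15.1 tip jig [-0.1512  0.2217  0.2597] F [-0.3633  0.3727  0.1765] w 0.00023755408634580972
lever expected px if locked [[242.1046 186.325 ]]
push_plate 0.64 [220.3, 233.8] [0.0065 0.0846 0.051 ]
sherd 0.67 [230.5, 223.0] [-0.0069 -0.0039  0.0155]
lever_grip 0.64 [240.7, 186.6] [-0.0426  0.0019  0.1663]
lever expected px if locked [[257.9075 192.165 ]]
sherd 0.73 [260.5, 184.8] [ 0.0032 -0.0042  0.0155]
lever_grip 0.53 [257.6, 191.9] [-0.0458  0.0011  0.1663]
spring_clamp [[264.5, 157.5], [378.8, 223.0]]
tape_roll [[277.6, 359.5], [129.6, 217.3]]
spare_sherd [[222.7, 158.7], [369.6, 170.7]]
```

View pics/g.png

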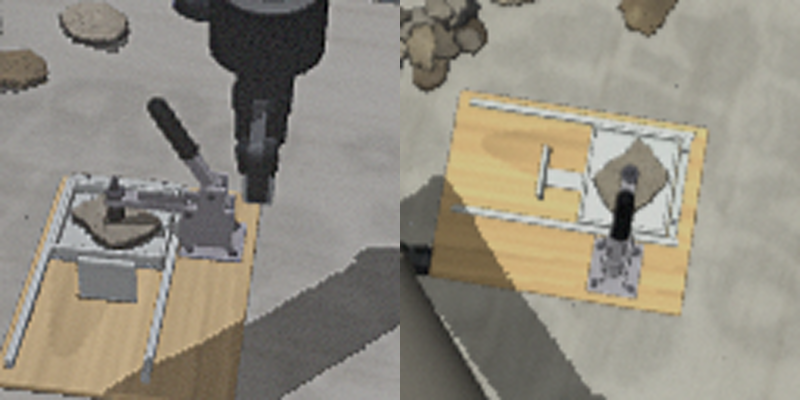

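The lever stays over with the arm clear, and its grip is within about 1.5 px of the locked position in both views. The foot rests on the sherd in its tray, and the three things beside the jig are where they were.

```bash
python3 -c "
from h import *
print(r.hand_in())"
```

```text
the job is handed in; nothing more can be done
None
```

The job is done and handed in at about 15 s. The tray is against its end stop, and the clamp is locked on the sherd.

- **Tray:** I pushed it in with shut fingertips until the force rose to about 16 N with no further motion. In the top view the plate had moved about 91 mm. The side view's plate estimate reads about 10 mm lower, both before and after, so it agrees on the distance. After the lever push only the side view found the plate, still at the same depth.
- **Lever:** I pushed the handle over past its dead point, then backed away. With the arm clear it stayed over, its grip point within about 1.5 pixels of the computed locked position in both views.
- **Sherd and bystanders:** The sherd lies in its tray with the rubber foot on it. The spring clamp, tape roll and spare sherd show only 2–5 pixel differences from the first look, within the networks' scatter. The arm never went near them.

No check failed. How hard the foot presses on the sherd could not be measured directly.

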